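# Set the blank under the drill and hold the inspection mirror on it

## Robot

A 7-joint arm with a two-finger parallel gripper is mounted at the origin on the work surface. World frame = base frame: x ahead of the robot, y to its left, z up, the work surface at z = 0. Lengths are in m, angles in rad, forces in N, time in s.
With the tool pointing down it reaches from about 0.4 to 0.9 m from the base axis. Payload 5.6 kg.
Tool frame: the origin (TCP) lies at the very end of the fingers, on their centre line; the grasp point (between the pads) lies 19 mm behind it; z points along the fingers, y is the line along which they close (so a half turn about z gives the same grasp; the last joint's range is limited). The gripper opens to 92 mm and grips with 3 to 60 N. Pads are 20 mm wide; open, the fingers measure 128 mm over their backs; the gripper's body (75 mm by 189 mm) begins 69 mm behind the grasp point.
Start: joints at [-1.274, 0.468, -0.012, 1.603, 0.006, 1.071, -0.056], TCP at [0.217, 0.613, 0.215] pointing down, gripper open.
Joint ranges: [-2.53, 2.53], [-0.31, 2.02], [-1.57, 1.55], [0.28, 2.44], [-1.29, 4.43], [0.15, 1.84], [-2.92, 2.92]. Speed limits (rad/s): [2.57, 2.57, 3.14, 3.14, 3.14, 3.14, 3.14].

## Interface

Orientations are given as a unit quaternion [w, x, y, z].
In Python, from workcell import r gives the robot as it stands. The module is installed in compiled form; this text tells all that it offers.
- The arm moves only by the tool step_arm, never from a script. Its argument "increments" is a list of rows, each a list of 3 entries, a list of its own where there are three numbers: the shift along the tool's x, y, z scaled (see below), then the turn, a rotation vector about the tool's x, y, z scaled (see below), then the gripper's target within -1 to 1 (shut at 1, half-way at 0, fully open at -1). In form: [[[x, y, z], [ax, ay, az], grip], ...]. A call has 1 to 8 rows; each row shifts and turns the commanded pose from where the row before left it, along the tool's axes as they then stand; what a row does not reach is not made up. The controller multiplies each number of a shift by 20 mm and each number of a turn by 90 degrees. A row lasts 1/8 s, in which the tool goes at most 62.5 mm and 10.7 degrees, less where a joint would pass 70% of its speed; a pose out of reach is approached as far as the arm can. A call with a number of a shift or a turn outside -1 to 1 is refused whole. A call with a gripper value outside its range is refused whole. The fingers move at their own pace and stop on an object; the grip force is fixed at half the most. Time passes only in rows, so rows that do not move let the fingers close. It gives the time, the measured TCP pose, the force, the opening and the grip force at its end, in the units of the state.
- r.get_obs(): the state, without advancing time (a new reading comes with each control period).
- r.camera(name): name is "scene" or "top" or "wrist"; returns (picture, depth): 400x640x3 uint8, red, green, blue; 400x640 float32, m along the optical axis (not along the pixel's ray), 0 where there is no reading.
- r.camera_model(name): a dict with "mtx" (3x3 intrinsics, pixels), "distortion" ([k1, k2, p1, p2, k3] as OpenCV has them; the pictures are not rectified), "position" and "attitude" of the camera in the world; the wrist camera has in their place "hand_eye" (4x4, takes a point from camera to tool coordinates, whose origin is the TCP and whose axes are the flange's). Camera axes: x right, y down, z forward; pixel columns grow to the right and rows downward; lengths in m; the calibration is good to about 2 mm. A picture is of the moment at which its call begins: read the wrist's pose just before it. camera_model takes no time and is no camera call.
- r.job_done(): hands the job in; it is judged then, once.
The state is a dict: "time_s": time; "q": joint angles; "dq": joint speeds; "joint_efforts": joint torques, N m; "tool_pos": TCP position; "orientation": TCP orientation; "contact_force": force on the tool from outside, world axes, zero at the start; "wrist_torque": the same for the moment, N m; "opening": finger opening in m; "finger_force": force on a finger pad.
Only numpy, scipy, OpenCV 4.12 (cv2) and the standard library are available. Lean on these libraries where they do the work, as an engineer would, in place of code of your own. Each camera call takes 0.05 s, during which the arm holds its last target. There are 200 camera calls.

## Task

On the goldsmith's bench, slide the wooden work carrier along its guide until the punched mark on the silver blank sits right under the fixed drill tip. Then turn the sprung mirror of the inspection unit, by the bar on its top, until the bench camera facing it sees that mark reflected in the middle of the mirror, and finish while still holding the mirror at that angle with the fingers: it springs back if let go. Do not knock the drill or disturb the other things on the bench.

Things in the scene. Friction and masses are not known exactly. Their poses are not given: they have to be found in the camera images.
- mark (a point): the punched mark, a dark dot 6 mm across at the centre of a round silver-coloured blank (34 mm across, 3 mm thick) clamped on the far end of the wooden work carrier; the point is on its top, 43 mm above the bench. Axes of the carrier: y is the direction of sliding, x points from the carrier's grip to the blank, z up.
- tip (a point): lower end of the thin drill bit (3 mm across) in a vertical steel handpiece on a fixed column stand; 50 mm above the bench, 7 mm above the blank. The handpiece above it is 25 mm across and reaches 215 mm high; its column (214 mm tall) stands 88 mm beyond the tip, away from the robot. Does not move.
- carrier_grip (a point): centre of the upright dark wooden grip on the robot's end of the work carrier: 36 mm long (its x), 14 mm thick (its y, the direction of sliding; pinch across this), from 40 to 85 mm above the bench; the point is 63 mm above the bench, 92 mm from the mark along x. The carrier, a wooden block 130 x 70 mm, slides only along its y between two low strips; friction 2.5 N, stays where left.
- carrier (a joint): travel of the carrier along its y axis (m), 0 to 0.16; it starts near 0 and must go the positive way (about to the robot's left, towards the mirror).
- mirror_grip (a point): centre of the bar on top of the mirror, on the mirror's vertical turning axis, 142 mm above the bench: a black bar 50 mm long (its y), 10 mm thick (its x; pinch it across this), from 123 to 157 mm above the bench. Its x axis is the mirror's normal, pointing out of the silvered face; it turns with the mirror; z up.
- mirror_face (a point): centre of the silvered face (50 mm wide, 55 mm high, upright) on the turning axis, 91 mm above the bench, same axes as mirror_grip.
- lens (a point): centre of the front of the camera's lens, a metal barrel 30 mm across on a black box, 108 mm above the bench and 135 mm from the mirror's axis, on the same fixed unit as the mirror, looking at the mirror. The camera box reaches 140 mm above the bench.
- sight (a point): the camera's line of sight after reflection. Origin at the centre of the mirror's face; x axis = level direction in which the camera now looks by way of the mirror, shown by a slim brass pointer (61 mm long, 48 mm above the bench) under the mirror, geared to turn twice as far as the mirror; z up. The mark's y in this frame is how far sideways of the line of sight it lies.
- drill: the drill stand as a whole; origin on the bench straight below the tip. Its grey foot is 70 x 90 mm.
- mirror: the mirror with its bar; origin on the bench below its turning axis, axes as mirror_grip. It turns 0 to 1.25 rad; at rest (0) it faces the camera squarely, and turns clockwise seen from above, towards the drill. A spring pulls it back (0.036 N m at 0, 0.15 at 0.9 rad). To show the mark, its normal must halve the level angle between the directions from mirror to lens and to mark.
- flux_mid (a point): bystander, leave it alone: plastic squeeze bottle with a red cap, 52 mm across, 110 mm tall; the point is at its middle.
- jar_mid (a point): bystander, leave it alone: white-lidded jar, 66 mm across, 65 mm tall; the point is at its middle.
- block_mid (a point): bystander, leave it alone: dark soldering block 90 x 150 x 40 mm with a small wooden block and a ring on it; the point is at its middle.
- file_mid (a point): bystander, leave it alone: file with a wooden handle, 220 mm long, lying flat; the point is at its middle.
- hammer_mid (a point): bystander, leave it alone: small hammer lying on the bench; the point is at its middle.
- dish_mid (a point): bystander, leave it alone: shallow white dish, 60 mm across, 18 mm high; the point is at its middle.
- burs_mid (a point): bystander, leave it alone: wooden rack of small steel burs, 60 x 85 mm, 70 mm tall; the point is at its middle.
- tweezers_mid (a point): bystander, leave it alone: steel tweezers, 140 mm long, lying flat; the point is at its middle.
Things that resemble listed ones, but are neither listed nor needed, are in the scene too. What is shaped like the drill but pink, purple or red is not meant.

How it is judged:
By the outcome, as a careful person would: the job done as asked, in the order asked, and still so for the second after the job is handed in, while the arm keeps its last pose, push and grip.
It also fails if it takes over 45 s, if anything falls off the work surface, if the arm or the gripper's body presses on something with over 40 N, if the wrist force passes 120 N, or if a joint passes its speed limit or range.

## Working session

There is one attempt and no reset: what is moved stays moved. The work goes in short steps, Python scripts to look and compute and a tool call to move; the robot and the scene stay as the last step left them, time stands still between calls to the robot, and variables do not carry over. Pictures are saved under pics/ and viewed, at most 10 in all, crops included, and the job is handed in when it is done.

Besides the shell and the picture viewer there is one more tool, called after ">>>" as name(argument=value, ...) on one line, values as JSON. step_arm: Moves the arm, as the interface text tells. Its arguments: {"type":"object","properties":{"increments":{"type":"array","items":{"type":"array"}}},"required":["increments"]}

```bash
mkdir -p pics
cat > h.py <<'E'
from workcell import r
import numpy as np, cv2
from scipy.spatial.transform import Rotation as R
def q2R(q): return R.from_quat([q[1],q[2],q[3],q[0]]).as_matrix()
def snap(n,f):
    o=r.get_obs(); im,d=r.camera(n); cv2.imwrite(f'pics/{f}.png',im[:,:,::-1]); np.savez(f'pics/{f}.npz',d=d,p=o['tool_pos'],q=o['orientation'],im=im); return im,d,o
def pose(n,f=None):
    m=r.camera_model(n)
    if n=='wrist':
        z=np.load(f'pics/{f}.npz'); T=np.array(m['hand_eye']); A=q2R(z['q']); return A@T[:3,:3], A@T[:3,3]+z['p']
    a=np.array(m['attitude']); return (q2R(a) if a.size==4 else a.reshape(3,3)), np.array(m['position'])
def px(n,f,u,v,z=None):
    """world point of a pixel: at height z, else from depth"""
    m=r.camera_model(n); Rm,t=pose(n,f)
    x,y=cv2.undistortPoints(np.array([[[u,v]]],float),np.array(m['mtx']),np.array(m['distortion']))[0,0]
    ray=Rm@np.array([x,y,1.])
    s=(z-t[2])/ray[2] if z is not None else np.load(f'pics/{f}.npz')['d'][int(v),int(u)]
    return t+s*ray
E
python3 - <<'E'
from h import *
for n in('scene','top'):
    print({k:np.round(v,4).tolist() for k,v in r.camera_model(n).items() if k!='name'})
    snap(n,n+'0')
print(r.get_obs())
E
```

```text
{'mtx': [[439.5881, 0.0, 321.0331], [0.0, 439.5881, 198.2113], [0.0, 0.0, 1.0]], 'distortion': [-0.0638, 0.0, 0.0, 0.0, 0.0], 'position': [1.0097, -0.5517, 1.1705], 'attitude': [-0.2659, 0.873, 0.3917, -0.1173]}
{'mtx': [[406.9238, 0.0, 314.6683], [0.0, 406.9238, 207.5601], [0.0, 0.0, 1.0]], 'distortion': [-0.1046, 0.0, 0.0, 0.0, 0.0], 'position': [0.3745, -0.0869, 1.5277], 'attitude': [0.0387, -0.7, 0.7125, -0.0287]}
{'time_s': 0.1, 'q': array([-1.27401359,  0.46833354, -0.01156099,  1.60352629,  0.00597972,
        1.07140247, -0.05630008]), 'dq': array([-0.0011605 , -0.00098035, -0.00102754, -0.00286604,  0.00146701,
        0.00066285,  0.00079935]), 'joint_efforts': array([ 6.80368412e-04, -5.21648991e+01, -1.27195250e-02, -2.44373506e+01,
       -5.68252488e-02,  1.40130727e-02,  9.23963080e-05]), 'tool_pos': array([0.21654009, 0.61230966, 0.21370892]), 'orientation': array([-7.97069916e-05,  1.69130238e-01,  9.85593372e-01, -8.13841414e-04]), 'contact_force': array([ 0.05096278, -0.27218791, -0.20924317]), 'wrist_torque': array([-0.02611908,  0.01709351, -0.01130615]), 'finger_force': 0.0, 'opening': 0.09181939079292843}
```

View pics/top0.png

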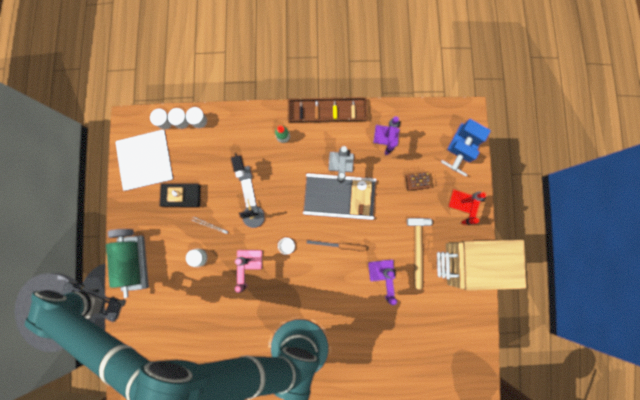

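View pics/scene0.png

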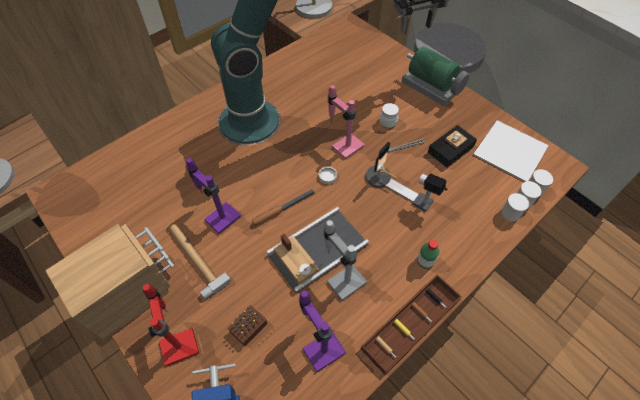

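The top view shows the grey drill near (342,158), the carrier at the right end of its guide (362,197), the mirror at (253,214) and the unit's camera near (240,165). I need enlargements.

Run:
```python
from h import *
a=cv2.imread('pics/top0.png')[140:240,225:395]; b=cv2.imread('pics/scene0.png')[135:305,255:455]
cv2.imwrite('pics/c1.png',cv2.resize(a,None,fx=4.7,fy=4.7,interpolation=cv2.INTER_CUBIC))
cv2.imwrite('pics/c2.png',cv2.resize(b,None,fx=3.5,fy=3.5,interpolation=cv2.INTER_CUBIC))
```

```text
(no output)
```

View pics/c1.png

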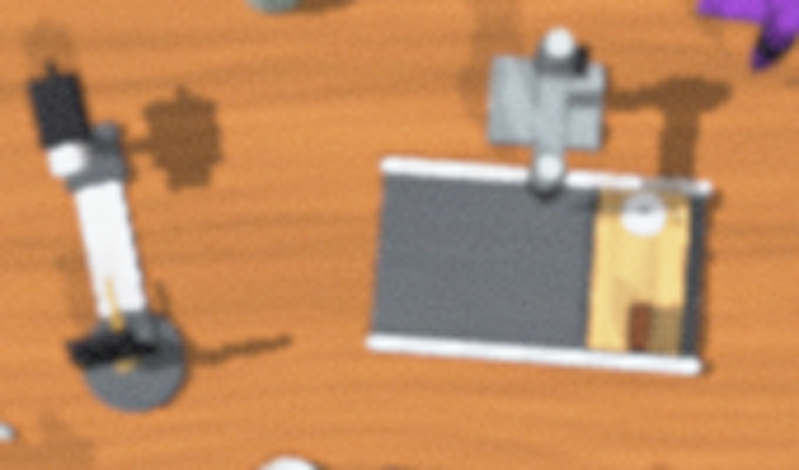

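View pics/c2.png

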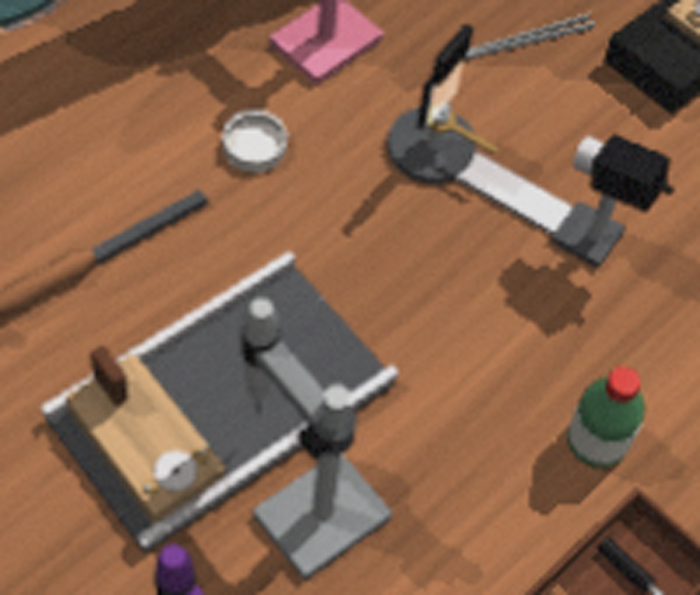

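Run:
```python
from h import *
def c1(U,V,z): return px('top','top0',(U+.5)/4.7-.5+225,(V+.5)/4.7-.5+140,z)
def c2(U,V,z): return px('scene','scene0',(U+.5)/3.5-.5+255,(V+.5)/3.5-.5+135,z)
for n,z,a,b in [('mark',.043,(643,213),(176,470)),('griptop',.085,(640,325),(108,360)),('hp',.215,(549,168),(262,303)),('col',.214,(559,43),(337,392)),
 ('strip1L',.01,(372,343),(292,260)),('strip1R',.01,(697,366),(46,410)),('strip2L',.01,(385,164),(393,374)),('strip2R',.01,(708,187),(146,540)),('barA',.157,(72,347),(468,32)),('barB',.157,(155,337),(440,70)),('lens',.108,(68,170),(587,155)),('foot',.0,(135,365),(430,150))]:
    print(n,c1(*a,z).round(4),c2(*b,z).round(4))
```

```text
mark [ 0.5973 -0.2409  0.043 ] [ 0.5967 -0.2382  0.043 ]
griptop [ 0.5053 -0.2318  0.085 ] [ 0.5031 -0.2281  0.085 ]
hp [ 0.6042 -0.1586  0.215 ] [ 0.6013 -0.1541  0.215 ]
col [ 0.6931 -0.1679  0.214 ] [ 0.689  -0.1632  0.214 ]
strip1L [ 0.5017 -0.0256  0.01  ] [ 0.4984 -0.0187  0.01  ]
strip1R [ 0.4785 -0.2838  0.01  ] [ 0.4705 -0.275   0.01  ]
strip2L [ 0.6459 -0.0381  0.01  ] [ 0.64   -0.0328  0.01  ]
strip2R [ 0.6224 -0.2972  0.01  ] [ 0.6151 -0.2866  0.01  ]
barA [0.4904 0.1858 0.157 ] [0.4934 0.1875 0.157 ]
barB [0.4965 0.1253 0.157 ] [0.5068 0.1385 0.157 ]
lens [0.629  0.1989 0.108 ] [0.632  0.1989 0.108 ]
foot [0.4882 0.1659 0.    ] [0.4906 0.1677 0.    ]
```

>>> step_arm(increments=[[[0, 0, -1], [0, 0, -0.08], -1], [[0, 0, -1], [0, 0, -0.08], -1], [[0, 0, -1], [0, 0, 0], -1], [[0, 0, -1], [0, 0, 0], -1], [[-0.75, -0.97, 0], [0, 0, 0], -1], [[-0.75, -0.97, 0], [0, 0, 0], -1], [[-0.75, -0.97, 0], [0, 0, 0], -1], [[-0.75, -0.97, 0], [0, 0, 0], -1]])

```text
time_s: 1.1
tool_pos: [0.2706, 0.5285, 0.2943]
orientation: [-0.0, 0.045, 0.999, -0.0]
contact_force: [0.9, -0.2, 0.7]
opening: 0.092
finger_force: 0.0
```

```bash
python3 -c "
from h import *
print(np.round(r.camera_model('wrist')['hand_eye'],3)); print(r.get_obs()['tool_pos'])"
```

```text
[[ 0.001 -0.967 -0.255  0.072]
 [ 1.     0.001  0.001  0.   ]
 [-0.001 -0.255  0.967 -0.171]
 [ 0.     0.     0.     1.   ]]
[0.2705743  0.52854262 0.29432425]
```

>>> step_arm(increments=[[[-0.75, -0.97, 0], [0, 0, 0], -1], [[-0.75, -0.97, 0], [0, 0, 0], -1], [[-0.75, -0.97, 0], [0, 0, 0], -1], [[-0.75, -0.97, 0], [0, 0, 0], -1], [[-0.75, -0.97, 0], [0, 0, 0], -1], [[-0.75, -0.97, 0], [0, 0, 0], -1], [[-0.75, -0.97, 0], [0, 0, 0], -1], [[-0.75, -0.97, 0], [0, 0, 0], -1]])

```text
time_s: 2.1
tool_pos: [0.376, 0.3633, 0.2946]
orientation: [-0.0, 0.045, 0.999, 0.0]
contact_force: [0.5, 0.1, 0.5]
opening: 0.0918
finger_force: 0.0
```

>>> step_arm(increments=[[[-0.75, -0.97, 0], [0, 0, 0], -1], [[-0.75, -0.97, 0], [0, 0, 0], -1], [[-0.75, -0.97, 0], [0, 0, 0], -1], [[-0.75, -0.97, 0], [0, 0, 0], -1], [[-0.75, -0.97, 0], [0, 0, 0], -1], [[-0.75, -0.97, 0], [0, 0, 0], -1], [[-0.75, -0.97, 0], [0, 0, 0], -1], [[-0.75, -0.97, 0], [0, 0, 0], -1]])

```text
time_s: 3.1
tool_pos: [0.4814, 0.1982, 0.2946]
orientation: [0.0, 0.045, 0.999, 0.0]
contact_force: [-0.4, -0.1, 0.8]
opening: 0.0921
finger_force: 0.0
```

```bash
python3 -c "
from h import *
snap('wrist','w0'); o=r.get_obs(); print(o['tool_pos'],o['time_s'])
im=cv2.imread('pics/w0.png'); cv2.imwrite('pics/w0b.png',cv2.resize(im,(800,500)))"
```

```text
[0.48324098 0.19472408 0.29466902] 3.15
```

View pics/w0b.png

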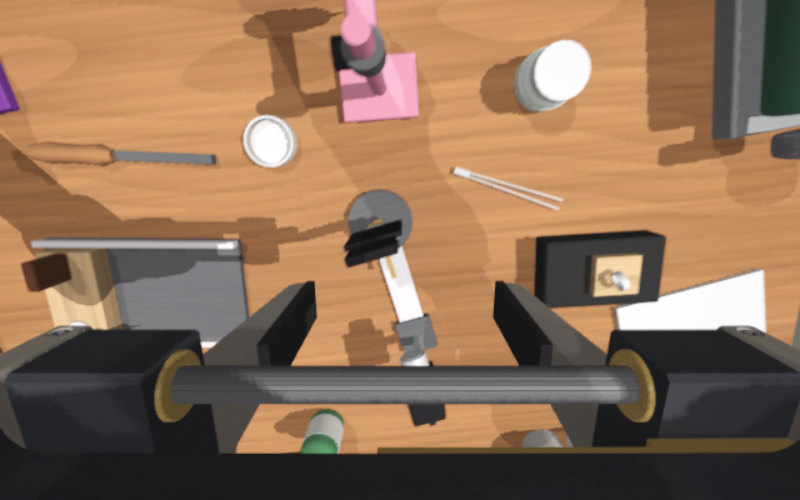

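The wrist view shows the mirror bar near (373,245) in the 800-px picture, the lens near (412,357), the pointer at (392,262) and the carrier grip at (45,270). I'll use depth to get the bar's top accurately.

```bash
cat >> h.py <<'E'
def cloud(n,f,u0,u1,v0,v1):
    m=r.camera_model(n); Rm,t=pose(n,f); d=np.load(f'pics/{f}.npz')['d']
    V,U=np.mgrid[v0:v1,u0:u1]; p=np.stack([U.ravel(),V.ravel()],1).astype(float)[:,None]
    xy=cv2.undistortPoints(p,np.array(m['mtx']),np.array(m['distortion']))[:,0]
    s=d[v0:v1,u0:u1].ravel()[:,None]; P=t+(np.c_[xy,np.ones(len(xy))]*s)@Rm.T
    return P[s[:,0]>0]
E
python3 - <<'E'
from h import *
P=cloud('wrist','w0',255,350,140,240)
print(np.histogram(P[:,2],bins=np.arange(-.01,.18,.01)))
for a,b in((.151,.165),(.118,.13)):
    B=P[(P[:,2]>a)&(P[:,2]<b)]
    (c,s,ang)=cv2.minAreaRect(B[:,:2].astype(np.float32)*1000); print(len(B),B.mean(0).round(4),c,s,ang)
G=cloud('wrist','w0',0,80,190,250); B=G[(G[:,2]>.08)&(G[:,2]<.095)]; print('grip',len(B),B.mean(0).round(4),cv2.minAreaRect(B[:,:2].astype(np.float32)*1000))
F=cloud('top','top0',345,380,170,225); B=F[(F[:,2]>.075)&(F[:,2]<.1)]; print('griptop',len(B),B.mean(0))
H=cloud('top','top0',330,350,165,185); B=H[(H[:,2]>.195)]; print('hp',len(B),B.mean(0))
E
```

```text
(array([1768, 5114, 1292,    0,    0,   28,   95,   55,   50,   57,   61,
         65,   71,  235,   69,   86,  418,    0]), array([-0.01,  0.  ,  0.01,  0.02,  0.03,  0.04,  0.05,  0.06,  0.07,
        0.08,  0.09,  0.1 ,  0.11,  0.12,  0.13,  0.14,  0.15,  0.16,
        0.17]))
410 [0.4927 0.1683 0.1569] (493.55218505859375, 167.9204864501953) (10.552647590637207, 49.78929138183594) 10.836050987243652
247 [0.4868 0.1673 0.1236] (487.53515625, 166.59378051757812) (6.063181400299072, 60.041866302490234) 11.585149765014648
grip 306 [ 0.5037 -0.2287  0.0842] ((504.2153015136719, -230.14926147460938), (15.72199821472168, 35.64992904663086), 85.02230072021484)
griptop 39 [ 0.50577575 -0.23088218  0.08586501]
hp 44 [ 0.60271416 -0.15816564  0.21136314]
```

>>> step_arm(increments=[[[-0.15, -1, 0], [0, 0, 0], -1], [[-0.15, -1, 0], [0, 0, 0], -1], [[-0.15, -1, 0], [0, 0, 0], -1], [[-0.15, -1, 0], [0, 0, 0], -1], [[-0.15, -1, 0], [0, 0, 0], -1], [[-0.15, -1, 0], [0, 0, 0], -1], [[-0.15, -1, 0], [0, 0, 0], -1], [[-0.15, -1, 0], [0, 0, 0], -1]])

```text
time_s: 4.15
tool_pos: [0.4904, 0.0371, 0.2947]
orientation: [0.0, 0.044, 0.999, 0.0]
contact_force: [1.0, -0.0, 0.3]
opening: 0.0924
finger_force: 0.0
```

>>> step_arm(increments=[[[-0.15, -1, 0], [0, 0, 0], -1], [[-0.15, -1, 0], [0, 0, 0], -1], [[-0.15, -1, 0], [0, 0, 0], -1], [[-0.15, -1, 0], [0, 0, 0], -1], [[-0.15, -1, 0], [0, 0, 0], -1], [[-0.15, -1, 0], [0, 0, 0], -1], [[-0.15, -1, 0], [0, 0, 0], -1], [[-0.15, -1, 0], [0, 0, 0], -1]])

```text
time_s: 5.15
tool_pos: [0.5, -0.1241, 0.2947]
orientation: [0.0, 0.044, 0.999, 0.0]
contact_force: [0.3, -0.4, -0.1]
opening: 0.0921
finger_force: 0.0
```

Run:
```python
from h import *
snap('wrist','w1'); o=r.get_obs(); print(o['tool_pos'],o['time_s'])
im=cv2.imread('pics/w1.png'); cv2.imwrite('pics/w1b.png',cv2.resize(im,(800,500)))
```

```text
[ 0.49982326 -0.12724905  0.29479625] 5.2
```

View pics/w1b.png

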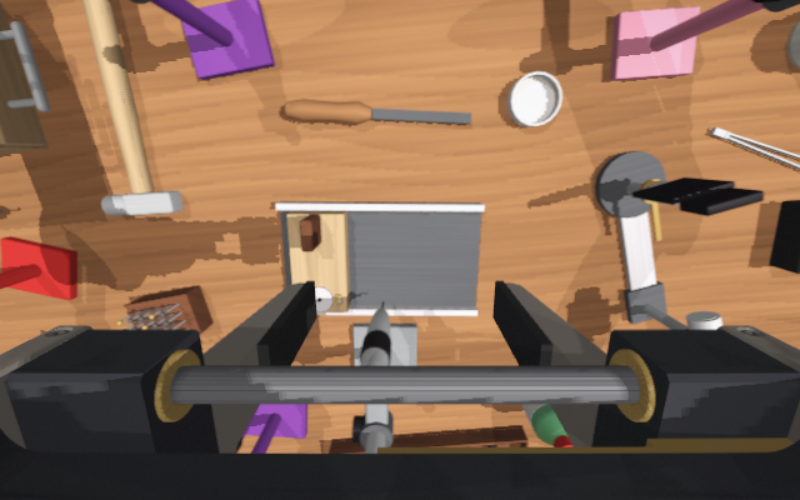

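The wrist view shows the mark at about (320,300), the drill tip at about (383,305), the carrier grip top at (312,228), and strips parallel to the image rows.

Run:
```python
from h import *
f=lambda u,v,z:px('wrist','w1',(u+.5)*.8-.5,(v+.5)*.8-.5,z)
m=f(320,300,.043);t=f(383,305,.05);a=f(280,207,.01);b=f(480,208,.01)
print(m,t,a,b); y=(b-a)[:2]; y/=np.hypot(*y); x=np.array([y[1],-y[0]]); print(y,(t-m)[:2]@y,(t-m)[:2]@x)
G=cloud('wrist','w1',235,262,165,205); B=G[(G[:,2]>.08)&(G[:,2]<.095)]; print('grip',len(B),B.mean(0).round(4),cv2.minAreaRect(B[:,:2].astype(np.float32)*1000))
A=q2R(r.get_obs()['orientation']); g=np.array([.5045,-.2300,.045]); print(A.round(4).tolist(),A.T@(g-r.get_obs()['tool_pos']))
```

```text
[ 0.59770052 -0.2406516   0.043     ] [ 0.60859194 -0.16034776  0.05      ] [ 0.47889534 -0.28252617  0.01      ] [ 0.50272206 -0.02612083  0.01      ]
[0.09252733 0.99571015] 0.08096710865619629 0.003414400379074468
grip 264 [ 0.5033 -0.2308  0.0847] ((503.640869140625, -231.82440185546875), (14.69520092010498, 35.14446258544922), 84.9673080444336)
[[-0.9958, 0.0919, 0.0004], [0.0919, 0.9958, -0.0013], [-0.0006, -0.0013, -1.0]] [-0.01395326 -0.10156628  0.24993478]
```

>>> step_arm(increments=[[[-0.14, -0.85, 0], [0, 0, 0], -1], [[-0.14, -0.85, 0], [0, 0, 0], -1], [[-0.14, -0.85, 0.5], [0, 0, 0], -1], [[-0.14, -0.85, 1], [0, 0, 0], -1], [[-0.14, -0.85, 1], [0, 0, 0], -1], [[0, -0.85, 1], [0, 0, 0], -1], [[0, 0, 1], [0, 0, 0], -1], [[0, 0, 1], [0, 0, 0], -1]])

```text
time_s: 6.2
tool_pos: [0.5051, -0.2259, 0.184]
orientation: [0.0, 0.044, 0.999, 0.0]
contact_force: [-0.2, -0.1, 0.3]
opening: 0.0917
finger_force: 0.0
```

>>> step_arm(increments=[[[0, 0, 1], [0, 0, 0], -1], [[0, 0, 1], [0, 0, 0], -1], [[0, 0, 1], [0, 0, 0], -1], [[0, 0, 1], [0, 0, 0], -1], [[0, 0, 1], [0, 0, 0], -1], [[0, 0, 1], [0, 0, 0], -1], [[0, 0, 0.7], [0, 0, 0], -1], [[0, 0, 0], [0, 0, 0], -1]])

```text
time_s: 7.2
tool_pos: [0.5049, -0.2256, 0.0499]
orientation: [-0.001, 0.044, 0.999, 0.0]
contact_force: [0.2, 0.3, 1.0]
opening: 0.0917
finger_force: 0.0
```

>>> step_arm(increments=[[[0.03, -0.27, 0.1], [0, 0, 0], -1], [[0, 0, 0], [0, 0, 0], 1], [[0, 0, 0], [0, 0, 0], 1], [[0, 0, 0], [0, 0, 0], 1], [[0, 0, 0], [0, 0, 0], 1], [[0, 0, 0], [0, 0, 0], 1]])

```text
time_s: 7.95
tool_pos: [0.5046, -0.2313, 0.0486]
orientation: [0.0, 0.044, 0.999, 0.0]
contact_force: [-0.7, 0.4, 0.3]
opening: 0.044
finger_force: 0.0
```

>>> step_arm(increments=[[[0, 0, 0], [0, 0, 0], 1], [[0, 0, 0], [0, 0, 0], 1], [[0, 0, 0], [0, 0, 0], 1], [[0, 0, 0], [0, 0, 0], 1], [[0, 0, 0], [0, 0, 0], 1]])

```text
time_s: 8.57
tool_pos: [0.5046, -0.2315, 0.0486]
orientation: [0.0, 0.045, 0.999, -0.0]
contact_force: [0.3, -0.0, -0.8]
opening: 0.0141
finger_force: 30.0
```

>>> step_arm(increments=[[[0, 0.3, 0], [0, 0, 0], 1], [[0, 0.7, 0], [0, 0, 0], 1], [[0, 0.8, 0], [0, 0, 0], 1], [[0, 0.8, 0], [0, 0, 0], 1], [[0, 0.8, 0], [0, 0, 0], 1], [[0, 0.4, 0], [0, 0, 0], 1], [[0, 0.2, 0], [0, 0, 0], 1], [[0, 0, 0], [0, 0, 0], 1]])

```text
time_s: 9.57
tool_pos: [0.5122, -0.1506, 0.0486]
orientation: [0.0, 0.044, 0.999, 0.0]
contact_force: [6.0, -0.4, -6.7]
opening: 0.0137
finger_force: 30.0
```

Run:
```python
from h import *
snap('wrist','w2'); snap('scene','s2'); snap('top','t2'); o=r.get_obs(); print(o['tool_pos'],o['time_s'])
f=lambda f,u0,v0,w,h,s:cv2.resize(cv2.imread(f'pics/{f}.png')[v0:v0+h,u0:u0+w],(w*s,h*s),interpolation=cv2.INTER_CUBIC)
m=r.camera_model('wrist'); Rm,t=pose('wrist','w2')
p=cv2.projectPoints(np.array([[.606,-.158,.046]]),cv2.Rodrigues(Rm.T)[0],-Rm.T@t,np.array(m['mtx']),np.array(m['distortion']))[0].ravel();print(p)
u,v=int(p[0])-40,min(int(p[1])-30,340)
m=r.camera_model('scene'); Rm,t=pose('scene','s2')
p=cv2.projectPoints(np.array([[.606,-.158,.046]]),cv2.Rodrigues(Rm.T)[0],-Rm.T@t,np.array(m['mtx']),np.array(m['distortion']))[0].ravel();print(p)
u2,v2=int(p[0])-40,int(p[1])-30; print(u,v,u2,v2)
cv2.imwrite('pics/c3.png',np.hstack([f('wrist' and 'w2',u,v,80,60,5),f('s2',u2,v2,80,60,5)]))
```

```text
[ 0.51227423 -0.15064529  0.04860417] 9.725
[324.23147515 355.73872781]
[328.44195032 253.52009395]
284 325 288 223
```

View pics/c3.png

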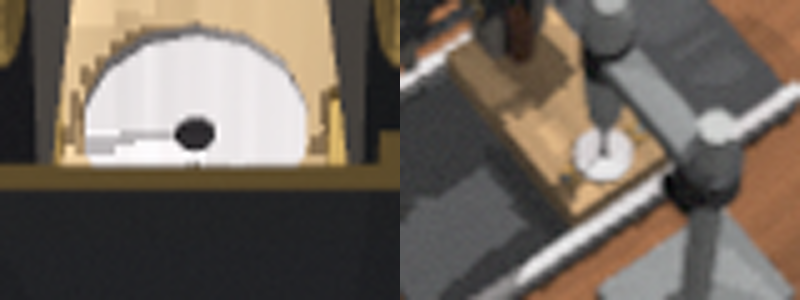

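Run:
```python
from h import *
P=lambda U,V,z:px('wrist','w2',(U+.5)/5-.5+284,(V+.5)/5-.5+325,z)
m=P(195,133,.043); t=P(197,163,.05); print(m,t); y=np.array([.0922,.9957])
print((t-m)[:2]@y, (t-m)[:2]@[y[1],-y[0]])
S=lambda U,V,z:px('scene','s2',(U-400+.5)/5-.5+288,(V+.5)/5-.5+223,z)
print(S(603,155,.043),S(604,147,.05))
print(cv2.imread('pics/w2.png')[353:360,318:330].sum(2))
```

```text
[ 0.60463518 -0.15909689  0.043     ] [ 0.60338465 -0.15868614  0.05      ]
0.00029369340644348253 -0.0012830227502770688
[ 0.60465225 -0.15763517  0.043     ] [ 0.60380677 -0.15626436  0.05      ]
[[722 495 153 152 153 154 153 167 510 707 701 698]
 [743 724 496 152 147 155 165 461 687 707 701 698]
 [743 746 727 720 624 626 722 682 706 707 701 699]
 [743 746 748 750 736 739 752 702 707 706 702 699]
 [672 673 676 593 591 515 681 635 636 637 632 630]
 [380 383 383 316 314 257 387 355 359 357 355 354]
 [213 214 215 212 213 213 213 215 212 213 212 214]]
```

>>> step_arm(increments=[[[0, 0, 0], [0, 0, 0], -1], [[0, 0, 0], [0, 0, 0], -1], [[0, 0, 0], [0, 0, 0], -1], [[0, 0, 0], [0, 0, 0], -1], [[0, 0, 0], [0, 0, 0], -1], [[0, 0, -1], [0, 0, 0], -1], [[0, 0, -1], [0, 0, 0], -1], [[0, 0, -1], [0, 0, 0], -1]])

```text
time_s: 10.72
tool_pos: [0.5115, -0.1517, 0.1092]
orientation: [-0.0, 0.044, 0.999, 0.0]
contact_force: [1.2, 0.2, -0.1]
opening: 0.0911
finger_force: 0.0
```

>>> step_arm(increments=[[[0, 0, -1], [0, 0, 0], -1], [[0, 0, -1], [0, 0, 0], -1], [[0, 0, -1], [0, 0, 0], -1], [[0, 0, -1], [0, 0, 0], -1], [[0, 0, -1], [0, 0, 0], -1], [[0, 0, -1], [0, 0, 0], -1], [[0, 0, -1], [0, 0, 0], -1], [[0, 0, 0], [0, 0, 0], -1]])

```text
time_s: 11.72
tool_pos: [0.5124, -0.1519, 0.2498]
orientation: [0.001, 0.044, 0.999, 0.0]
contact_force: [-0.8, -0.0, -0.0]
opening: 0.0919
finger_force: 0.0
```

Run:
```python
from h import *
snap('wrist','w3'); o=r.get_obs(); print(o['tool_pos'],o['time_s'],o['q'])
m=r.camera_model('wrist'); Rm,t=pose('wrist','w3')
p=cv2.projectPoints(np.array([[.604,-.158,.046]]),cv2.Rodrigues(Rm.T)[0],-Rm.T@t,np.array(m['mtx']),np.array(m['distortion']))[0].ravel();print(p)
u,v=int(p[0])-35,int(p[1])-35; print(u,v)
cv2.imwrite('pics/c4.png',cv2.resize(cv2.imread('pics/w3.png')[v:v+60,u:u+70],None,fx=8,fy=8,interpolation=cv2.INTER_CUBIC))
```

```text
[ 0.51170506 -0.15161702  0.24867673] 11.775 [-0.22028917  0.24367141  0.52846597  1.87972133 -0.14088533  1.05387623
  1.84748608]
[324.5444998  242.49543682]
289 207
```

View pics/c4.png

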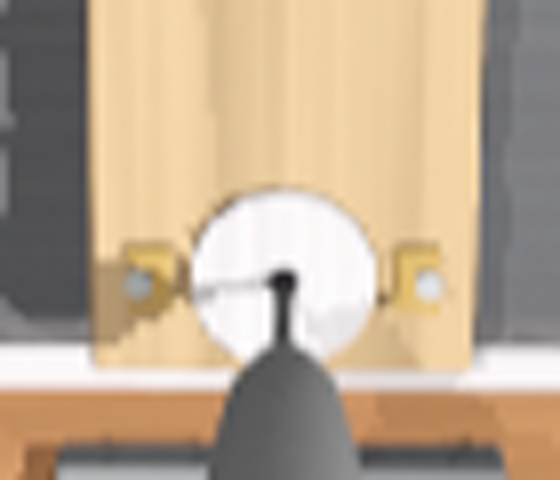

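>>> step_arm(increments=[[[0.15, 0.99, -1], [0, 0, 0], -1], [[0.15, 0.99, -1], [0, 0, 0], -1], [[0.15, 0.99, 0], [0, 0, 0], -1], [[0.15, 0.99, 0], [0, 0, 0], -1], [[0.15, 0.99, 0], [0, 0, 0], -1], [[0.15, 0.99, 0], [0, 0, 0], -1], [[0.15, 0.99, 0], [0, 0, 0], -1], [[0.15, 0.99, 0], [0, 0, 0], -1]])

```text
time_s: 12.78
tool_pos: [0.501, 0.0089, 0.2873]
orientation: [-0.001, 0.044, 0.999, -0.0]
contact_force: [0.1, -0.6, -0.1]
opening: 0.0923
finger_force: 0.0
```

>>> step_arm(increments=[[[0.15, 0.99, 0], [0, 0, 0], -1], [[0.15, 0.99, 0], [0, 0, 0], -1], [[0.15, 0.99, 0], [0, 0, 0], -1], [[0.15, 0.99, 0], [0, 0, 0], -1], [[0.15, 0.99, 0], [0, 0, 0], -1], [[0.15, 0.99, 0], [0, 0, 0], -1], [[0.15, 0.99, 0], [0, 0, 0], -1], [[0.15, 0.99, 0], [0, 0, 0], -1]])

```text
time_s: 13.78
tool_pos: [0.4912, 0.1687, 0.2874]
orientation: [-0.001, 0.044, 0.999, -0.0]
contact_force: [0.1, 0.3, 0.1]
opening: 0.0919
finger_force: 0.0
```

>>> step_arm(increments=[[[0, 0, 0], [0, 0, 0.1], -1], [[0, 0, 0], [0, 0, 0.1], -1], [[0, 0, 0], [0, 0, 0.1], -1], [[0, 0, 0], [0, 0, 0.1], -1], [[0, 0, 0], [0, 0, 0.1], -1], [[0, 0, 0], [0, 0, 0.1], -1], [[0, 0, 0], [0, 0, 0.1], -1], [[0, 0, 0], [0, 0, 0.1], -1]])

```text
time_s: 14.78
tool_pos: [0.4915, 0.1684, 0.2878]
orientation: [-0.0, 0.625, 0.781, -0.001]
contact_force: [-0.5, -0.1, 0.5]
opening: 0.0918
finger_force: 0.0
```

Run:
```python
from h import *
snap('wrist','w4'); o=r.get_obs(); print(o['tool_pos'],o['time_s'],o['q'][6],q2R(o['orientation']).round(4)[:,1])
print('mark w3',px('wrist','w3',289+(283.5+.5)/8-.5,207+(279+.5)/8-.5,.043))
im=cv2.imread('pics/w4.png'); cv2.imwrite('pics/w4b.png',cv2.resize(im[60:320,100:580],(800,433),interpolation=cv2.INTER_CUBIC))
B=cloud('wrist','w4',0,640,0,400); B=B[(abs(B[:,2]-.157)<.006)&(np.hypot(B[:,0]-.493,B[:,1]-.168)<.04)]
print(len(B),cv2.minAreaRect(B[:,:2].astype(np.float32)*1000))
C=cloud('wrist','w4',0,640,0,400); C=C[(abs(C[:,2]-.140)<.006)&(np.hypot(C[:,0]-.66,C[:,1]-.2)<.07)]
if len(C)>20: print(len(C),cv2.minAreaRect(C[:,:2].astype(np.float32)*1000))
```

```text
[0.49152891 0.1683186  0.28784403] 14.825 -0.09610021186566896 [ 0.9768  0.2141 -0.0011]
mark w3 [ 0.60331362 -0.15911591  0.043     ]
395 ((494.0932922363281, 168.479248046875), (9.970626831054688, 49.44576644897461), 11.151854515075684)
787 ((676.5185546875, 205.70135498046875), (38.10786437988281, 38.003997802734375), 10.870157241821289)
```

View pics/w4b.png

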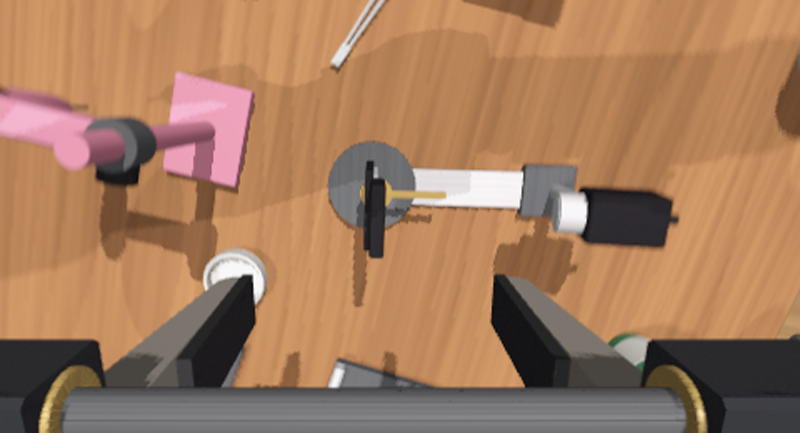

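>>> step_arm(increments=[[[-0.03, 0.12, 0.6], [0, 0, 0.013], -1], [[0, 0, 1], [0, 0, 0], -1], [[0, 0, 1], [0, 0, 0], -1], [[0, 0, 1], [0, 0, 0], -1], [[0, 0, 1], [0, 0, 0], -1], [[0, 0, 1], [0, 0, 0], -1], [[0, 0, 1], [0, 0, 0], -1], [[0, 0, 1], [0, 0, 0], -1]])

```text
time_s: 15.82
tool_pos: [0.4939, 0.1679, 0.1349]
orientation: [-0.0, 0.63, 0.776, -0.001]
contact_force: [0.2, 0.0, -0.6]
opening: 0.0917
finger_force: 0.0
```

>>> step_arm(increments=[[[0, 0, 0.4], [0, 0, 0], -1], [[0, 0, 0], [0, 0, 0], -1]])

```text
time_s: 16.08
tool_pos: [0.494, 0.1678, 0.1279]
orientation: [-0.0, 0.631, 0.776, -0.001]
contact_force: [0.6, 0.2, 0.0]
opening: 0.0919
finger_force: 0.0
```

Run:
```python
from h import *
o=r.get_obs(); A=q2R(o['orientation']); print(o['tool_pos'],np.degrees(np.arctan2(A[1,1],A[0,1])), A.T@(np.array([.4939,.1682,.126])-o['tool_pos']))
```

```text
[0.49396513 0.16784365 0.127893  ] 11.789741489907792 [3.63179405e-04 1.15742445e-05 1.89278419e-03]
```

>>> step_arm(increments=[[[0, 0, 0.05], [0, 0, 0.006], 1], [[0, 0, 0], [0, 0, 0], 1], [[0, 0, 0], [0, 0, 0], 1], [[0, 0, 0], [0, 0, 0], 1], [[0, 0, 0], [0, 0, 0], 1], [[0, 0, 0], [0, 0, 0], 1], [[0, 0, 0], [0, 0, 0], 1], [[0, 0, 0], [0, 0, 0], 1]])

```text
time_s: 17.08
tool_pos: [0.4943, 0.1681, 0.1276]
orientation: [0.0, 0.635, 0.773, -0.0]
contact_force: [0.1, 0.7, -0.3]
opening: 0.0141
finger_force: 0.0
```

>>> step_arm(increments=[[[0, 0, 0], [0, 0, 0], 1], [[0, 0, 0], [0, 0, 0], 1], [[0, 0, 0], [0, 0, 0], 1], [[0, 0, 0], [0, 0, 0], 1]])

```text
time_s: 17.58
tool_pos: [0.4942, 0.1681, 0.1276]
orientation: [-0.0, 0.635, 0.773, -0.0]
contact_force: [-1.2, -0.1, 1.4]
opening: 0.0097
finger_force: 30.0
```

Run:
```python
from h import *
o=r.get_obs(); A=q2R(o['orientation']); print(o['tool_pos'],np.degrees(np.arctan2(A[1,1],A[0,1])), o['wrist_torque'],o['q'])
```

```text
[0.49418036 0.16808784 0.12756706] 11.22016392933528 [-0.16278265  0.29626574 -0.00568319] [-0.71982543  0.37955795  0.39971999  2.01049507 -0.20450493  0.78976561
 -0.00503201]
```

>>> step_arm(increments=[[[0, 0, 0], [0, 0, 0.05], 1], [[0, 0, 0], [0, 0, 0.08], 1], [[0, 0, 0], [0, 0, 0.08], 1], [[0, 0, 0], [0, 0, 0.08], 1], [[0, 0, 0], [0, 0, 0.08], 1], [[0, 0, 0], [0, 0, 0.06], 1], [[0, 0, 0], [0, 0, 0.029], 1], [[0, 0, 0], [0, 0, 0], 1]])

```text
time_s: 18.58
tool_pos: [0.4946, 0.168, 0.1276]
orientation: [0.0, 0.866, 0.5, 0.0]
contact_force: [1.2, -0.4, -0.6]
opening: 0.01
finger_force: 30.0
```

Run:
```python
from h import *
o=r.get_obs(); A=q2R(o['orientation']); print(o['tool_pos'],o['time_s'],np.degrees(np.arctan2(A[1,1],A[0,1])), o['wrist_torque'],o['contact_force'],o['opening'])
f=lambda f,u0,v0,w,h,s:cv2.resize(cv2.imread(f'pics/{f}.png')[v0:v0+h,u0:u0+w],(w*s,h*s),interpolation=cv2.INTER_CUBIC)
snap('scene','s5'); snap('top','t5'); snap('wrist','w5')
cv2.imwrite('pics/c5.png',np.vstack([np.hstack([f('s5',350,140,80,60,5),f('t5',225,175,80,60,5)]),cv2.resize(cv2.imread('pics/w5.png')[60:310,100:500],(480,300)).copy() if 0 else cv2.resize(cv2.imread('pics/w5.png')[:240],(800,300))]))
```

```text
[0.4946408  0.16800543 0.12759699] 18.575 -30.050010830775314 [-0.21825138 -0.04976211  0.13850733] [ 1.2120601  -0.42948792 -0.59883403] 0.010040886070932053
```

View pics/c5.png

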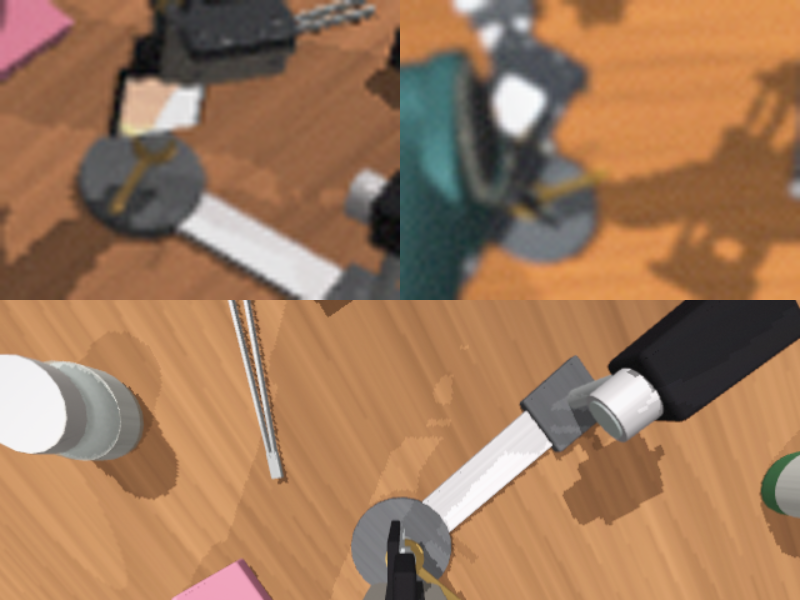

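The mirror is held turned: the brass pointer in the top crop runs from (517,200) to (604,176), towards the mark. In the wrist view it starts at (420,570). I'll fit its direction numerically.

Run:
```python
from h import *
ax=np.array([.4939,.1682]); mk=np.array([.6037,-.1587])
print('want',np.degrees(np.arctan2(*(mk-ax)[::-1])))
for n,f in(('wrist','w0'),('wrist','w4'),('wrist','w5'),('scene','s5')):
    P=cloud(n,f,0,640,0,400); d=P[:,:2]-ax; rr=np.hypot(*d.T)
    k=(abs(P[:,2]-.048)<.006)&(rr>.012)&(rr<.07); Q=P[k]
    if len(Q)<8: print(f,len(Q)); continue
    l=cv2.fitLine(Q[:,:2].astype(np.float32)*1000,cv2.DIST_HUBER,0,.01,.01).ravel()
    v=l[:2]*np.sign(l[0]); off=(ax*1000-l[2:])@[-v[1],v[0]]
    print(f,len(Q),Q.mean(0).round(4),np.degrees(np.arctan2(v[1],v[0])),'axis offset mm',off, rr[k].max())
    c=np.median(Q[:,:2],0)
# tip from top view
t=px('top','t5',225+204.5/5-.5,175+176.5/5-.5,.048); print('top tip',t,np.degrees(np.arctan2(*(t[:2]-ax)[::-1])))
s=px('scene','s5',350+118.5/5-.5,140+210.5/5-.5,.048); print('scene tip',s,np.degrees(np.arctan2(*(s[:2]-ax)[::-1])))
```

```text
want -71.43369932210925
w0 107 [0.5224 0.1739 0.0506] 10.443071 axis offset mm -0.42054665262695196 0.06007177392595222
w4 191 [0.5235 0.1746 0.0505] 11.566982 axis offset mm -0.2975786920211316 0.06082354844920528
w5 396 [0.5055 0.1424 0.0505] -77.60202 axis offset mm -5.723558598841852 0.060999789288684
s5 38 [0.5035 0.1423 0.0511] -75.91191 axis offset mm -3.087664175210946 0.06301442798297704
top tip [0.51128074 0.11336383 0.048     ] -72.41359091972727
scene tip [0.51411299 0.1163933  0.048     ] -68.68617889915674
```

Run:
```python
from h import *
ax=np.array([.4939,.1682])
m=r.camera_model('wrist'); Rm,t=pose('wrist','w5'); z=np.load('pics/w5.npz')
for r0,r1 in((.02,.07),(.03,.07),(.04,.07)):
    P=cloud('wrist','w5',0,640,0,400); d=P[:,:2]-ax; rr=np.hypot(*d.T)
    k=(abs(P[:,2]-.048)<.006)&(rr>r0)&(rr<r1); Q=P[k]
    p=cv2.projectPoints(Q,cv2.Rodrigues(Rm.T)[0],-Rm.T@t,np.array(m['mtx']),np.array(m['distortion']))[0][:,0].round().astype(int)
    c=z['im'][p[:,1],p[:,0]].astype(int); b=(c[:,0]-c[:,2])>40
    for w,Z in(('all',Q),('brass',Q[b])):
        if len(Z)<8: continue
        l=cv2.fitLine(Z[:,:2].astype(np.float32)*1000,cv2.DIST_HUBER,0,.01,.01).ravel(); v=l[:2]*np.sign(l[0])
        a=np.degrees(np.arctan2(Z[:,1]-ax[1],Z[:,0]-ax[0]))
        print(r0,w,len(Z),np.degrees(np.arctan2(v[1],v[0])),'off',(ax*1000-l[2:])@[-v[1],v[0]],'radial angle mean',a.mean(),np.percentile(a,[2,50,98]))
```

```text
0.02 all 246 -72.78132 off -2.176521320085911 radial angle mean -69.73697274560136 [-76.22798627 -69.54818882 -63.80132461]
0.02 brass 242 -72.52063 off -1.970054404540794 radial angle mean -69.83458406532367 [-76.25956652 -69.65242374 -64.33694137]
0.03 all 180 -75.31121 off -4.463123456161454 radial angle mean -69.85614970094583 [-73.95069194 -69.71291096 -65.84377494]
0.03 brass 180 -75.31121 off -4.463123456161454 radial angle mean -69.85614970094583 [-73.95069194 -69.71291096 -65.84377494]
0.04 all 141 -72.50835 off -1.8425704676312114 radial angle mean -70.42882986607086 [-73.9802786  -70.51643571 -66.87380551]
0.04 brass 141 -72.50835 off -1.8425704676312114 radial angle mean -70.42882986607086 [-73.9802786  -70.51643571 -66.87380551]
```

Run:
```python
from h import *
ax=np.array([.4939,.1682])
def ang(Z):
    l=cv2.fitLine(Z.astype(np.float32)*1000,cv2.DIST_HUBER,0,.01,.01).ravel(); v=l[:2]*np.sign(l[0])
    return round(float(np.degrees(np.arctan2(v[1],v[0]))),2), round(float((ax*1000-l[2:])@[-v[1],v[0]]),2)
for n,f in(('wrist','w4'),('wrist','w5'),('scene','s5'),('top','t5'),('wrist','w0')):
    im=np.load(f'pics/{f}.npz')['im']; h=cv2.cvtColor(im,cv2.COLOR_RGB2HSV).astype(int)
    m=r.camera_model(n); Rm,t=pose(n,f)
    V,U=np.mgrid[0:400,0:640]; p=np.stack([U.ravel(),V.ravel()],1).astype(float)[:,None]
    xy=cv2.undistortPoints(p,np.array(m['mtx']),np.array(m['distortion']))[:,0]; ray=np.c_[xy,np.ones(len(xy))]@Rm.T
    W=lambda z:(t+ray*((z-t[2])/ray[:,2])[:,None])[:,:2]
    H=h.reshape(-1,3); C=im.reshape(-1,3).astype(int)
    # brass: hue ~ 18-28, saturated
    Q=W(.0505); rr=np.hypot(*(Q-ax).T)
    br=(H[:,0]>=17)&(H[:,0]<=30)&(H[:,1]>90)&(H[:,2]>70)
    for r0 in(.02,.03):
        k=br&(rr>r0)&(rr<.066)
        if k.sum()>8: print(f,'brass',r0,k.sum(),ang(Q[k]), rr[k].max().round(3))
    S=W(.008); d=S-ax; u=np.array([np.cos(.196),np.sin(.196)]); al=d@u; la=d@[-u[1],u[0]]
    k=(H[:,1]<40)&(H[:,2]>190)&(al>.045)&(al<.1)&(abs(la)<.022)
    if k.sum()>20:
        # column means of across-position per along-bin
        b=np.digitize(al[k],np.arange(.045,.1,.005)); A=np.array([[al[k][b==i].mean(),(la[k][b==i].min()+la[k][b==i].max())/2] for i in np.unique(b)])
        s=np.polyfit(*A.T,1); print(f,'strip yaw',k.sum(),np.degrees(.196+np.arctan(s[0])).round(2),'offset at axis mm',(s[1]*1000).round(2))
```

```text
w4 brass 0.02 99 (9.85, -0.37) 0.059
w4 brass 0.03 67 (12.85, 2.23) 0.059
w4 strip yaw 685 11.42 offset at axis mm -0.75
w5 brass 0.02 252 (-72.33, -1.54) 0.062
w5 brass 0.03 182 (-75.85, -4.52) 0.062
w5 strip yaw 1868 11.62 offset at axis mm -0.53
s5 brass 0.02 21 (-70.59, 0.25) 0.061
s5 brass 0.03 17 (-70.22, 0.53) 0.061
s5 strip yaw 136 11.36 offset at axis mm 2.03
t5 brass 0.02 20 (-72.35, -0.65) 0.057
t5 brass 0.03 15 (-72.48, -0.68) 0.057
t5 strip yaw 79 8.3 offset at axis mm 6.38
w0 brass 0.02 46 (11.41, 1.79) 0.06
w0 brass 0.03 46 (11.41, 1.79) 0.06
w0 strip yaw 578 11.63 offset at axis mm -2.23
```

Run:
```python
from h import *
ax=np.array([.4941,.1681]); n,f='wrist','w5'
im=np.load(f'pics/{f}.npz')['im']; H=cv2.cvtColor(im,cv2.COLOR_RGB2HSV).astype(int).reshape(-1,3)
m=r.camera_model(n); Rm,t=pose(n,f)
V,U=np.mgrid[0:400,0:640]; p=np.stack([U.ravel(),V.ravel()],1).astype(float)[:,None]
xy=cv2.undistortPoints(p,np.array(m['mtx']),np.array(m['distortion']))[:,0]; ray=np.c_[xy,np.ones(len(xy))]@Rm.T
Q=(t+ray*((.0505-t[2])/ray[:,2])[:,None])[:,:2]-ax
a=np.radians(-71.5); al=Q@[np.cos(a),np.sin(a)]*1000; la=Q@[-np.sin(a),np.cos(a)]*1000
br=(H[:,0]>=17)&(H[:,0]<=30)&(H[:,1]>90)&(H[:,2]>70)&(abs(la)<8)&(al>10)&(al<66)
for i in range(10,66,4):
    k=br&(al>=i)&(al<i+4)
    if k.any(): print(i,k.sum(),la[k].min().round(1),la[k].max().round(1),la[k].mean().round(2),'uv',U.ravel()[k].mean().round(1),V.ravel()[k].mean().round(1))
```

```text
10 37 -1.9 7.6 3.08 uv 335.2 211.8
14 30 -2.9 3.3 0.2 uv 336.4 216.9
18 30 -3.1 3.4 0.09 uv 339.6 219.7
22 28 -2.9 3.3 0.2 uv 342.8 222.3
26 23 -2.3 3.5 0.88 uv 346.2 224.3
30 14 0.6 3.4 2.05 uv 350.2 226.1
34 14 0.2 3.5 1.95 uv 353.6 229.1
38 22 -1.5 3.4 1.18 uv 356.2 232.4
42 26 -2.5 3.1 0.4 uv 358.9 235.7
46 25 -2.8 3.5 0.41 uv 361.8 238.2
50 29 -2.9 3.7 0.38 uv 364.8 240.8
54 30 -2.8 3.6 0.39 uv 368.0 243.5
58 22 -2.4 3.3 0.31 uv 370.9 246.0
```

>>> step_arm(increments=[[[0, 0, 0], [0, 0, 0.0012], 1], [[0, 0, 0], [0, 0, 0], 1], [[0, 0, 0], [0, 0, 0], 1], [[0, 0, 0], [0, 0, 0], 1]])

```text
time_s: 19.23
tool_pos: [0.4946, 0.168, 0.1276]
orientation: [0.0, 0.867, 0.498, 0.0]
contact_force: [3.3, -1.1, -2.2]
opening: 0.0096
finger_force: 30.0
```

Run:
```python
from h import *
o=r.get_obs(); A=q2R(o['orientation']); print(o['time_s'],np.degrees(np.arctan2(A[1,1],A[0,1])),o['finger_force'])
print(r.job_done())
```

```text
19.225 -30.201319933922527 29.996728599071503
the job is handed in; nothing more can be done
None
```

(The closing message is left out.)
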